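Open the forge air gate to full blast

ROBOT

A 7-joint arm with a two-finger parallel gripper is mounted at the origin on the work surface. World frame = base frame: x ahead of the robot, y to its left, z up, the work surface at z = 0. Lengths are in mm, angles in rad, forces in N, time in s.
With the tool pointing down it reaches from about 375 to 925 mm from the base axis. Payload 3.1 kg.
Tool frame: the origin (TCP) lies at the very end of the fingers, on their centre line; the grasp point (between the pads) lies env.grip_point_offset behind it (env.grip_point_offset is the distance from the TCP to the grasp point, in mm); z points along the fingers, y is the direction in which the jaws open and shut (so a half turn about z gives the same grasp; the last joint's range is limited). The gripper opens to 85 mm and grips with 20 to 120 N. Pads are 22 mm wide; open, the fingers measure 114 mm over their backs; the gripper's body (76 mm by 85 mm) begins 54 mm behind the grasp point. The pads swing forward as they close: fully open they stand 13 mm farther back than shut.
Start: joints at [-1.392, 0.383, 0.044, 1.598, -0.018, 1.161, -0.05], TCP at [177.608, 625.267, 231.269] pointing down, gripper open.
Joint ranges: [-2.61, 2.61], [-0.41, 2.15], [-1.48, 1.57], [0, 2.5], [-1.57, 4.71], [0.05, 1.97], [-2.85, 2.85]. Speed limits (rad/s): [2.79, 2.79, 3.14, 3.14, 3.14, 3.14, 3.14].

INTERFACE

Orientations are given as a unit quaternion [w, x, y, z].
In Python, from station import env, get_image gives the robot as it stands. The module is installed in compiled form; this text tells all that it offers.
- The arm moves only by the tool arm_command, never from a script. Its argument "plan" is a list of rows, each an object with "turn": the turn, a rotation vector about the tool's x, y, z in rad, a list of three; "delta_pos": the shift along the tool's x, y, z in mm, a list of three; "grip": the closure, from -1 (fully open) to 1 (shut), so that 0 is half open. A call has 1 to 12 rows; each row shifts and turns the pose as measured when the row begins, along the tool's axes as they then stand; what a row does not reach is not made up. A row lasts 1/12 s, in which the tool goes at most 41.7 mm and 7.16 degrees, less where a joint would pass 70% of its speed; a pose out of reach is approached as far as the arm can. A call is refused whole if a number of a shift passes 41.7 or a number of a turn 0.125, either way. A call with a gripper value outside its range is refused whole. The fingers move at their own pace and stop on an object; "grip_force" is the grip in N (left out, the last holds). Time passes only in rows, so rows that do not move let the fingers close. It gives the time, the measured TCP pose, the force and the opening at its end, in the units of the state.
- env.get_obs(): the state, without advancing time (a new reading comes with each control period).
- get_image(name): name is "side" or "top" or "wrist"; returns a dict with "image" (480x640x3 uint8, red, green, blue), "z_map" (480x640 float32, mm along the optical axis (not along the pixel's ray), 0 where there is no reading), "mtx" (3x3 intrinsics, pixels), "k1" (the pictures are not rectified: a ray, as slopes to the right and down, at radius r is drawn at 1 + k1 r^2 times it, then the intrinsics apply), "extrinsics" (4x4, takes a point from world to camera coordinates). Camera axes: x right, y up, looking along -z (the intrinsics and any distortion apply to the point x, -y, -z); pixel columns grow to the right and rows downward; lengths in mm; the calibration is good to about 2 mm. A picture is of the moment at which its call begins.
- env.finish_job(): hands the job in, once; it reports no verdict.
The state is a dict: "time": time; "joints": joint angles; "dq": joint speeds; "effort": joint torques, N m; "tcp_pos": TCP position; "ee_rot": TCP orientation; "contact_force": force on the tool from outside, world axes, zero at the start; "ft_torque": the same for the moment, N m; "finger_gap": finger opening in mm.
Only numpy, scipy, OpenCV 4.12 (cv2) and the standard library are available. Lean on these libraries where they do the work, as an engineer would, in place of code of your own. Each camera call takes 0.05 s, during which the arm holds its last target. There are 200 camera calls.

TASK

A pale piece of firebrick lies in the way of the air gate's red-knobbed lever. First push it along the table with the fingers, out towards the open front, until it is wholly clear of the lever's path; then push the lever to the robot's left, past its first detent, fully home to the second stop at the bracket. Do not pick the brick up or tip it over, and leave the other things where they are.

Things in the scene. Friction and masses are not known exactly. Their poses are not given: they have to be found in the camera images.
- gate: Fixed green air gate, a box 100 (x) by 260 (y) by 60 mm high. Origin: on the table under the box's centre; x points from its open front (towards the robot) to its back, y left along the lever's travel. Front face at x = -50 mm. A 54 mm duct on its left leads to a blower 175 mm high at y = 210 to 400, x = -40 to 130 mm.
- lever_arm (a joint): Lever travel along the gate's +y, m: 0 shut, 0.045 to 0.067 first detent (some play), 0.100 second stop, its limit. Starts at 0 to 0.020. Friction about 2 N; sprung pins raise the push to about 6 N from 0.022 to 0.034, before the first detent, and to about 9 N from 0.068 to 0.084, before the second stop; past about 0.086 it snaps home. It stays where it is left.
- lever_knob (a point): Centre of the lever's red ball, 30 mm across, 74 mm above the table, in the gate's frame at x = -130 mm, y = -50 mm + travel. Below it an upright steel post 16 mm across begins 30 mm above the table; from there a level bar, 12 mm square, centred 36 mm above the table, runs back into the gate's front. Nothing is under the bar.
- firebrick: Loose piece of pale yellow firebrick, 40 (x) by 50 (y) by 35 mm high, about 0.14 kg, origin at the centre of its underside. It lies between the lever and the stop bracket, centre 125 to 135 mm before the gate's origin, within 0.2 rad of square to the gate; about 50 mm are free between it and the gate's front face.
- knife_a: Knife with a light wooden handle, 240 mm long, lying left of the stop bracket. Leave alone.
- knife_b: Knife with a dark wooden handle, 240 mm long, lying left of the other knife. Leave alone.
- whetstone: Grey whetstone, 200 by 65 by 25 mm, lying right of the lever. Leave alone.
- oil_can: Red oil can, 56 mm across and 110 mm high, standing right of the gate. Leave alone.
- rivet_cup: Steel cup, 50 mm across and 40 mm high, standing on the left end of the gate's box, top at 100 mm. Leave alone.
- second_stop (a point): Top front corner, on the lever's side, of the dark steel stop bracket: a fixed plate 12 mm thick and 55 mm high that runs from here back to the gate's front face. In the gate's frame it fills x = -162 to -50, y = 62 to 74 mm.
Mind the look-alikes: they are no part of the job. Leave any blue, green or turquoise look-alike of the firebrick alone.

How it is judged:
By the outcome, as a careful person would: the job done as asked, in the order asked, and still so for the second after the job is handed in, with the robot touching nothing.
It also fails if it takes over 45 s, if anything falls off the work surface, if the arm or the gripper's body presses on something with over 40 N, if the wrist force passes 120 N, or if a joint passes its speed limit or range.

## Working session

There is one attempt and no reset: what is moved stays moved. The work goes in short steps, Python scripts to look and compute and a tool call to move; the robot and the scene stay as the last step left them, time stands still between calls to the robot, and variables do not carry over. Pictures are saved under pics/ and viewed, about 8 in all and at most 12, crops included, and the job is handed in when it is done.

Besides the shell and the picture viewer there is one more tool, called as name([rows], argument=value, ...), one row to a line, values as JSON. arm_command: Moves the arm, as the interface text tells. Its arguments: {"type":"object","properties":{"plan":{"type":"array","items":{"type":"object","properties":{"turn":{"type":"array","items":{"type":"number"}},"delta_pos":{"type":"array","items":{"type":"number"}},"grip":{"type":"number"}}}},"grip_force":{"type":"number"}},"required":["plan"]}

```bash
mkdir -p pics
cat > h.py <<'E'
import numpy as np, cv2
from station import env, get_image
def save(d,n,crop=None,s=1):
    im=d["image"][:,:,::-1]
    if crop: im=im[crop[1]:crop[3],crop[0]:crop[2]]
    cv2.imwrite("pics/"+n,cv2.resize(im,None,fx=s,fy=s,interpolation=cv2.INTER_CUBIC))
def rays(d,px):
    px=np.array(px,float).reshape(-1,1,2)
    s=cv2.undistortPoints(px,d["mtx"],np.array([d["k1"],0,0,0],float)).reshape(-1,2)
    E=d["extrinsics"];R=E[:3,:3];o=-R.T@E[:3,3]
    c=np.c_[s[:,0],-s[:,1],-np.ones(len(s))]
    return o,c@R
def onz(d,px,z):
    o,v=rays(d,px); return o+v*((z-o[2])/v[:,2])[:,None]
def depth(d,px):
    o,v=rays(d,px); z=np.array([d["z_map"][int(p[1]),int(p[0])] for p in px]); return o+v*z[:,None]
E
python3 - <<'E'
from h import *
print(env.get_obs(), env.grip_point_offset)
for n in("top","side"):
    d=get_image(n); save(d,n+"0.png"); print(n,d["k1"],d["mtx"].tolist(),d["extrinsics"].round(3).tolist())
    np.save(n+"0.npy",d,allow_pickle=True)
E
```

```text
{'time': 0.0, 'joints': array([-1.39179902,  0.38385812,  0.04379905,  1.59955863, -0.01788193,
        1.16117269, -0.04985079]), 'dq': array([ 1.07004966e-03, -9.58404649e-04, -4.02084112e-04,  2.36990487e-03,
        3.92146890e-05, -1.70328022e-03,  3.13037143e-04]), 'effort': array([-3.85319008e-04, -4.33468258e+01,  1.02434635e+00, -2.49512136e+01,
        1.05727371e-02,  1.15036147e-02, -6.49576862e-06]), 'tcp_pos': array([177.3650766 , 624.36937198, 229.878774  ]), 'ee_rot': array([-1.07877677e-04,  1.37873531e-01,  9.90448986e-01, -1.29800087e-03]), 'contact_force': array([-0.43106538, -0.37944737,  0.38879423]), 'ft_torque': array([-0.03183633,  0.03296566, -0.04461367]), 'finger_gap': 85.50487421016672} 18.700000000000003
top -0.0384393126003456 [[442.8777316068669, 0.0, 319.6069768818976], [0.0, 442.8777316068669, 244.69415564821773], [0.0, 0.0, 1.0]] [[-0.026, -1.0, 0.005, -6.722], [0.993, -0.026, 0.113, -545.599], [-0.113, 0.008, 0.994, -828.771], [0.0, 0.0, 0.0, 1.0]]
side -0.04548338861664497 [[475.638900753628, 0.0, 329.11671618985116], [0.0, 475.638900753628, 231.5146489351052], [0.0, 0.0, 1.0]] [[-0.936, -0.351, -0.01, 499.871], [0.259, -0.709, 0.656, -215.619], [-0.237, 0.612, 0.755, -748.282], [0.0, 0.0, 0.0, 1.0]]
```

View pics/top0.png

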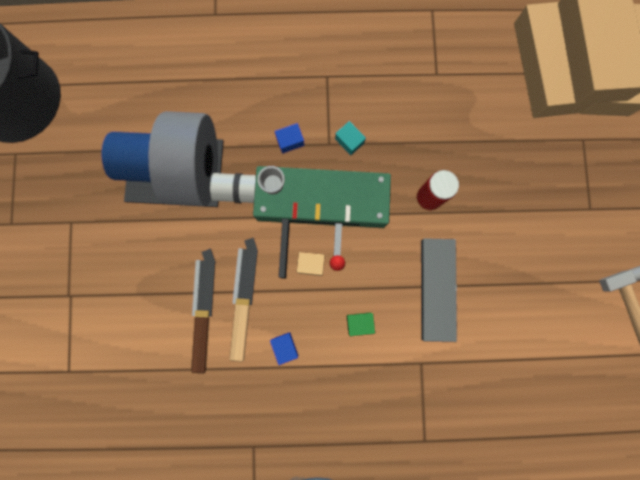

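View pics/side0.png

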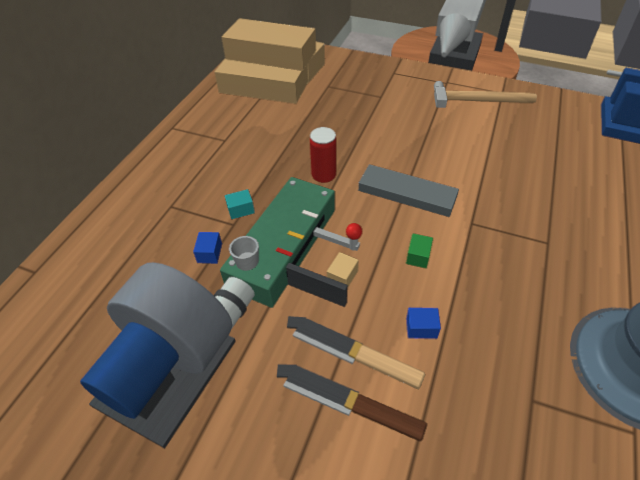

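The top view shows the pale yellow brick at (311,264), between the bracket at (284,248) and the red knob at (337,262). The look-alikes are blue (285,348), green (361,324), blue (290,138) and turquoise (350,137). Only (311,264) is pale and lies between lever and bracket. I'll measure it and confirm with a crop.

Run:
```python
from h import *
d=np.load("top0.npy",allow_pickle=True).item(); s=np.load("side0.npy",allow_pickle=True).item()
save(d,"crop1.png",(230,150,410,370),2.7)
def big(m,roi):
    k=np.zeros(m.shape,np.uint8); x0,y0,x1,y1=roi; k[y0:y1,x0:x1]=m[y0:y1,x0:x1]
    c=max(cv2.findContours(k,0,2)[0],key=cv2.contourArea); return c.reshape(-1,2)
def rect(c,z,label,dd=d):
    w=onz(dd,c,z)[:,:2].astype(np.float32); r=cv2.minAreaRect(w); print(label,r,cv2.boxPoints(r).round(1).tolist())
im=d["image"]; hsv=cv2.cvtColor(im,cv2.COLOR_RGB2HSV)
z=d["z_map"]
# height map
v,u=np.mgrid[0:480,0:640]; o,R=rays(d,np.c_[u.ravel(),v.ravel()]); P=(o+R*z.ravel()[:,None]).reshape(480,640,3)
H=P[...,2]
for roi,lab,lo,hi in(((285,245,328,282),"brick",25,45),((240,150,400,235),"gate",52,68),((275,215,292,285),"bracket",47,63),((410,230,465,350),"stone",15,35)):
    m=((H>lo)&(H<hi)).astype(np.uint8); c=big(m,roi); zz=np.median(H[m.astype(bool)&(np.pad(np.ones((roi[3]-roi[1],roi[2]-roi[0])),((roi[1],480-roi[3]),(roi[0],640-roi[2])))>0)]); print(lab,"h",zz); rect(c,zz,lab)
for dd,n,roi in((d,"top",(320,240,355,280)),(s,"side",(335,215,370,250))):
    h=cv2.cvtColor(dd["image"],cv2.COLOR_RGB2HSV); m=(((h[...,0]<6)|(h[...,0]>174))&(h[...,1]>180)&(h[...,2]>90)).astype(np.uint8)
    c=big(m,roi); p,r=cv2.minEnclosingCircle(c); print(n,p,r,onz(dd,[p],74))
h=cv2.cvtColor(s["image"],cv2.COLOR_RGB2HSV)
m=((h[...,0]>10)&(h[...,0]<25)&(h[...,2]>200)).astype(np.uint8);c=big(m,(320,245,365,285)); rect(c,35,"brickside",s)
```

```text
brick h 34.16171727132564
brick ((509.6358642578125, -1.7357044219970703), (49.67742919921875, 40.09375762939453), 82.80171203613281) [[486.6000061035156, -23.899999618530273], [526.4000244140625, -28.899999618530273], [532.5999755859375, 20.399999618530273], [492.8999938964844, 25.399999618530273]]
gate h 59.43094352471326
gate ((624.934326171875, -12.651580810546875), (287.11572265625, 130.1682891845703), 86.0479965209961) [[550.0999755859375, -151.39999389648438], [680.0, -160.39999389648438], [699.7999877929688, 126.0999984741211], [569.9000244140625, 135.10000610351562]]
bracket h 54.54808491940537
bracket ((542.375732421875, 48.436031341552734), (30.4314022064209, 117.82244110107422), 88.92119598388672) [[483.20001220703125, 34.29999923706055], [601.0, 32.099998474121094], [601.5999755859375, 62.5], [483.79998779296875, 64.80000305175781]]
stone h 24.12504527289059
stone ((453.2008972167969, -250.97232055664062), (67.05744171142578, 199.9632110595703), 87.02671813964844) [[351.6000061035156, -279.29998779296875], [551.2999877929688, -289.6000061035156], [554.7999877929688, -222.6999969482422], [355.1000061035156, -212.3000030517578]]
top (337.0, 262.5) 7.159010887145996 [[506.64745835 -51.64806613  74.        ]]
side (353.4541320800781, 230.83944702148438) 7.990509033203125 [[506.54868554 -52.32733188  74.        ]]
brickside ((509.5146789550781, -1.83966064453125), (46.60604476928711, 34.956520080566406), 82.32215881347656) [[489.1000061035156, -22.600000381469727], [523.7000122070312, -27.299999237060547], [529.9000244140625, 18.899999618530273], [495.29998779296875, 23.600000381469727]]
```

View pics/crop1.png

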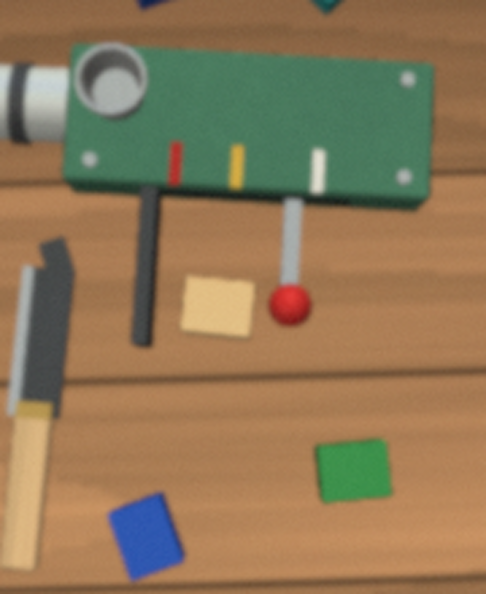

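Crop confirms: pale brick alone sits between the dark bracket and the red knob, with its free way toward the robot (down in the image). The green block and the front blue block lie to either side of that way. I'll fix the gate frame and the tool axes.

Run:
```python
from h import *
from scipy.spatial.transform import Rotation as Ro
d=np.load("top0.npy",allow_pickle=True).item()
f=lambda q:[(230+x/2.7,150+y/2.7) for x,y in q]
g=onz(d,f([(74,44),(433,64),(64,180),(428,199)]),60)[:,:2]; print("gate TL TR BL BR",g.round(1))
sc=onz(d,f([(90,159),(404,177)]),60)[:,:2]; print("screw ang",np.arctan2(*(sc[0]-sc[1])[::-1])-np.pi/2)
print("bracket front L,R / back", onz(d,f([(133,345),(151,346),(141,187),(159,187)]),55)[:,:2].round(1))
im=d["image"];h=cv2.cvtColor(im,cv2.COLOR_RGB2HSV)
for n,lo,hi,roi in(("green",50,80,(340,305,385,345)),("blue",105,130,(265,325,305,370))):
    m=((h[...,0]>lo)&(h[...,0]<hi)&(h[...,1]>120)).astype(np.uint8);x0,y0,x1,y1=roi;k=m*0;k[y0:y1,x0:x1]=m[y0:y1,x0:x1]
    c=max(cv2.findContours(k,0,2)[0],key=cv2.contourArea).reshape(-1,2); r=cv2.minAreaRect(onz(d,c,35)[:,:2].astype(np.float32));print(n,r,cv2.boxPoints(r).round(0).tolist())
o=env.get_obs();q=o["ee_rot"];R=Ro.from_quat([q[1],q[2],q[3],q[0]]).as_matrix();print(R.round(3))
```

```text
gate TL TR BL BR [[ 696.1   94.4]
 [ 675.2 -159.8]
 [ 598.4  102.3]
 [ 578.5 -151.9]]
screw ang -0.08351562094536247
bracket front L,R / back [[482.2  56.3]
 [481.2  43.9]
 [592.9  48.9]
 [592.6  36.3]]
green ((391.7261657714844, -94.47785949707031), (37.105770111083984, 47.645755767822266), 4.353344917297363) [[371.0, -72.0], [375.0, -120.0], [412.0, -117.0], [408.0, -69.0]]
blue ((350.2447814941406, 51.76314926147461), (48.01294708251953, 38.41435623168945), 18.7970027923584) [[321.0, 62.0], [334.0, 26.0], [379.0, 41.0], [367.0, 78.0]]
[[-0.962  0.273 -0.001]
 [ 0.273  0.962 -0.002]
 [-0.    -0.002 -1.   ]]
```

Gate frame: centre about (637,-29), yaw -0.082. Lever travel about 16 mm. Brick at gate (-129, 16.5). I'll slot half-closed fingers behind the brick (goal world (559,-6)).

arm_command([
  {"turn": [0, 0, -0.1], "delta_pos": [0, 0, 0], "grip": 0.53},
  {"turn": [0, 0, -0.095], "delta_pos": [0, 0, 0], "grip": 0.53},
  {"turn": [0, 0, 0], "delta_pos": [-23, -32, 0], "grip": 0.53},
  {"turn": [0, 0, 0], "delta_pos": [-23, -32, 0], "grip": 0.53},
  {"turn": [0, 0, 0], "delta_pos": [-23, -32, 0], "grip": 0.53},
  {"turn": [0, 0, 0], "delta_pos": [-23, -32, 0], "grip": 0.53},
  {"turn": [0, 0, 0], "delta_pos": [-23, -32, 0], "grip": 0.53},
  {"turn": [0, 0, 0], "delta_pos": [-23, -32, 0], "grip": 0.53},
  {"turn": [0, 0, 0], "delta_pos": [-23, -32, 0], "grip": 0.53},
  {"turn": [0, 0, 0], "delta_pos": [-23, -32, 0], "grip": 0.53},
  {"turn": [0, 0, 0], "delta_pos": [-23, -32, 0], "grip": 0.53},
  {"turn": [0, 0, 0], "delta_pos": [-23, -32, 0], "grip": 0.53},
])

```text
time: 1.1
tcp_pos: [380.8, 282.4, 221.1]
ee_rot: [-0.006, 0.023, 1.0, -0.004]
contact_force: [0.2, -0.1, 0.1]
finger_gap: 20.4
```

arm_command([
  {"turn": [0, 0, 0.02], "delta_pos": [-21, -31, -1], "grip": 0.53},
  {"turn": [0, 0, 0], "delta_pos": [-21, -31, -1], "grip": 0.53},
  {"turn": [0, 0, 0], "delta_pos": [-21, -31, -1], "grip": 0.53},
  {"turn": [0, 0, 0], "delta_pos": [-21, -31, -1], "grip": 0.53},
  {"turn": [0, 0, 0], "delta_pos": [-21, -31, -1], "grip": 0.53},
  {"turn": [0, 0, 0], "delta_pos": [-21, -31, -1], "grip": 0.53},
  {"turn": [0, 0, 0], "delta_pos": [-21, -31, -1], "grip": 0.53},
  {"turn": [0, 0, 0], "delta_pos": [-15, -20, 0], "grip": 0.53},
  {"turn": [0, 0, 0], "delta_pos": [0, 0, 0], "grip": 0.53},
])

```text
time: 1.85
tcp_pos: [531.7, 9.1, 226.8]
ee_rot: [-0.006, 0.041, 0.999, -0.007]
contact_force: [0.3, 0.1, 0.6]
finger_gap: 20.3
```

```bash
cat >> h.py <<'E'
from scipy.spatial.transform import Rotation as Ro
G0=np.array([637.,-28.7]);gx=np.array([.9967,-.0815]);gy=np.array([.0815,.9967])
def g2w(x,y): return G0+x*gx+y*gy
def w2g(p): p=np.array(p)[:2]-G0; return np.array([p@gx,p@gy])
def go(x,y,z):
    o=env.get_obs();q=o["ee_rot"];R=Ro.from_quat([q[1],q[2],q[3],q[0]])
    T=Ro.from_matrix(np.array([[-gx[0],gy[0],0],[-gx[1],gy[1],0],[0,0,-1]]))
    t=np.r_[g2w(x,y),z]
    print("tcp",o["tcp_pos"].round(1),"gate",w2g(o["tcp_pos"]).round(1),"F",o["contact_force"].round(1),"t",round(o["time"],2),"gap",round(o["finger_gap"],1))
    print("tool shift",R.inv().apply(t-o["tcp_pos"]).round(1),"turn",(R.inv()*T).as_rotvec().round(3))
E
python3 -c "
from h import *
go(-80,16.5,120)"
```

```text
tcp [531.7   9.1 226.8] gate [-108.    29.1] F [0.3 0.1 0.6] t 1.85 gap 20.3
tool shift [-29.2 -11.  106.7] turn [-0.014 -0.012 -0.   ]
```

arm_command([
  {"turn": [-0.014, -0.012, 0], "delta_pos": [-14, -6, 30], "grip": 0.53},
  {"turn": [0, 0, 0], "delta_pos": [-14, -6, 30], "grip": 0.53},
  {"turn": [0, 0, 0], "delta_pos": [0, 0, 30], "grip": 0.53},
  {"turn": [0, 0, 0], "delta_pos": [0, 0, 10], "grip": 0.53},
  {"turn": [0, 0, 0], "delta_pos": [0, 0, 0], "grip": 0.53},
])

```text
time: 2.27
tcp_pos: [561.5, -7.5, 124.8]
ee_rot: [0.003, 0.043, 0.999, 0.001]
contact_force: [-0.1, -0.1, 0.1]
finger_gap: 20.0
```

```bash
python3 -c "
from h import *
go(-80,16.5,20)
d=get_image('side');save(d,'s1.png',(200,120,460,330),2.8)"
```

```text
tcp [561.5  -7.5 124.8] gate [-77.  15.] F [-0.1 -0.1  0.1] t 2.27 gap 20.0
tool shift [  3.5   1.2 104.8] turn [ 0.003  0.005 -0.005]
```

View pics/s1.png

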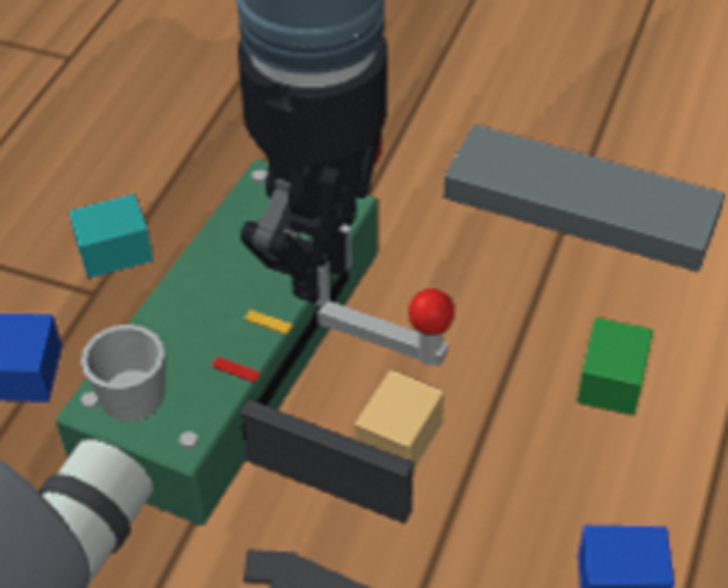

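The image shows the fingers above the slot behind the brick, and gripper knuckles that stick out sideways near knob height. Before lowering I'll measure the gripper's outline from the depth maps.

Run:
```python
from h import *
o=env.get_obs();q=o["ee_rot"];R=Ro.from_quat([q[1],q[2],q[3],q[0]])
A=[]
for n in("side","top"):
    d=get_image(n);z=d["z_map"];v,u=np.mgrid[0:480,0:640];oo,r=rays(d,np.c_[u.ravel(),v.ravel()]);k=z.ravel()>0
    A.append((oo+r*z.ravel()[:,None])[k])
L=R.inv().apply(np.vstack(A)-o["tcp_pos"])
L=L[(abs(L[:,0])<70)&(abs(L[:,1])<80)&(L[:,2]<8)&(L[:,2]>-130)]
for h in range(0,130,8):
    s=L[(-L[:,2]>=h-4)&(-L[:,2]<h+4)]
    if len(s): print(h,len(s),"x",s[:,0].min().round(),s[:,0].max().round(),"y",np.percentile(s[:,1],[0,2,98,100]).round())
```

```text
0 13 x 1.0 11.0 y [-17. -16.  16.  16.]
8 49 x -7.0 12.0 y [-17. -17.  22.  23.]
16 72 x -6.0 12.0 y [-18. -17.  24.  24.]
24 71 x -5.0 12.0 y [-17. -17.  23.  24.]
32 45 x 2.0 12.0 y [-18. -17.  23.  23.]
40 28 x 4.0 13.0 y [-19. -18.  19.  20.]
48 92 x -8.0 14.0 y [-43. -37.  40.  41.]
56 97 x -9.0 14.0 y [-46. -44.  44.  45.]
64 100 x -10.0 18.0 y [-49. -46.  50.  51.]
72 162 x -10.0 18.0 y [-53. -51.  54.  55.]
80 100 x -11.0 18.0 y [-57. -56.  59.  59.]
88 117 x -12.0 18.0 y [-57. -20.  62.  63.]
96 318 x -14.0 20.0 y [-65. -64.  64.  65.]
104 201 x -13.0 21.0 y [-62. -60.  59.  63.]
112 128 x -10.0 21.0 y [10. 12. 42. 43.]
120 72 x -9.0 12.0 y [21. 23. 39. 39.]
128 47 x -11.0 34.0 y [11. 24. 38. 38.]
```

```bash
python3 -c "
from h import *
print(env.get_obs()['joints'].round(2))"
```

```text
[-0.48  0.36  0.5   1.92 -0.22  0.9   1.61]
```

arm_command([
  {"turn": [0, 0, -0.12], "delta_pos": [0, 0, 0], "grip": 1},
  {"turn": [0, 0, -0.12], "delta_pos": [0, 0, 0], "grip": 1},
  {"turn": [0, 0, -0.12], "delta_pos": [0, 0, 0], "grip": 1},
  {"turn": [0, 0, -0.12], "delta_pos": [0, 0, 0], "grip": 1},
  {"turn": [0, 0, -0.12], "delta_pos": [0, 0, 0], "grip": 1},
  {"turn": [0, 0, -0.12], "delta_pos": [0, 0, 0], "grip": 1},
  {"turn": [0, 0, -0.12], "delta_pos": [0, 0, 0], "grip": 1},
  {"turn": [0, 0, -0.12], "delta_pos": [0, 0, 0], "grip": 1},
  {"turn": [0, 0, -0.12], "delta_pos": [0, 0, 0], "grip": 1},
  {"turn": [0, 0, -0.12], "delta_pos": [0, 0, 0], "grip": 1},
  {"turn": [0, 0, -0.12], "delta_pos": [0, 0, 0], "grip": 1},
  {"turn": [0, 0, -0.12], "delta_pos": [0, 0, 0], "grip": 1},
])

```text
time: 3.42
tcp_pos: [578.2, 1.8, 154.5]
ee_rot: [0.023, -0.622, 0.783, -0.012]
contact_force: [-0.4, 0.7, -0.8]
finger_gap: -0.4
```

```bash
sed -i 's/T=Ro.from_matrix.*/T=Ro.from_matrix(np.array([[gy[0],gx[0],0],[gy[1],gx[1],0],[0,0,-1]]))  # tool x=+gate y, tool y=+gate x/' h.py; python3 -c "
from h import *
go(-86,16.5,124)
print(env.get_obs()['joints'].round(2))"
```

```text
tcp [578.2   1.8 154.5] gate [-61.1  25.6] F [-0.4  0.7 -0.8] t 3.42 gap -0.4
tool shift [13.3 24.8 29.1] turn [0.026 0.073 2.994]
[-0.08  0.3   0.01  1.88 -0.01  0.91  2.85]
```

Wrong direction for joint 7; turning the other way.

arm_command([
  {"turn": [0, 0, 0.12], "delta_pos": [0, 0, 0], "grip": 1},
  {"turn": [0, 0, 0.12], "delta_pos": [0, 0, 0], "grip": 1},
  {"turn": [0, 0, 0.12], "delta_pos": [0, 0, 0], "grip": 1},
  {"turn": [0, 0, 0.12], "delta_pos": [0, 0, 0], "grip": 1},
  {"turn": [0, 0, 0.12], "delta_pos": [0, 0, 0], "grip": 1},
  {"turn": [0, 0, 0.12], "delta_pos": [0, 0, 0], "grip": 1},
  {"turn": [0, 0, 0.12], "delta_pos": [0, 0, 0], "grip": 1},
  {"turn": [0, 0, 0.12], "delta_pos": [0, 0, 0], "grip": 1},
  {"turn": [0, 0, 0.12], "delta_pos": [0, 0, 0], "grip": 1},
  {"turn": [0, 0, 0.12], "delta_pos": [0, 0, 0], "grip": 1},
  {"turn": [0, 0, 0.12], "delta_pos": [0, 0, 0], "grip": 1},
  {"turn": [0, 0, 0.12], "delta_pos": [0, 0, 0], "grip": 1},
])

```text
time: 4.42
tcp_pos: [592.4, 5.2, 188.0]
ee_rot: [0.05, 0.076, 0.996, 0.015]
contact_force: [0.9, 0.3, 0.4]
finger_gap: 0.4
```

```bash
python3 -c "
from h import *
go(-86,16.5,124)
print(env.get_obs()['joints'].round(2))"
```

```text
tcp [592.4   5.2 188. ] gate [-47.2  30.1] F [0.9 0.3 0.4] t 4.42 gap 0.4
tool shift [ 43.8 -18.6  59.4] turn [0.103 0.05  1.499]
[-0.28  0.26  0.24  1.87 -0.1   0.91  1.43]
```

arm_command([
  {"turn": [0, 0, 0.12], "delta_pos": [0, 0, 2], "grip": 1},
  {"turn": [0, 0, 0.12], "delta_pos": [0, 0, 2], "grip": 1},
  {"turn": [0, 0, 0.12], "delta_pos": [0, 0, 2], "grip": 1},
  {"turn": [0, 0, 0.12], "delta_pos": [0, 0, 2], "grip": 1},
  {"turn": [0, 0, 0.12], "delta_pos": [0, 0, 2], "grip": 1},
  {"turn": [0, 0, 0.12], "delta_pos": [0, 0, 2], "grip": 1},
  {"turn": [0, 0, 0.12], "delta_pos": [0, 0, 2], "grip": 1},
  {"turn": [0, 0, 0.12], "delta_pos": [0, 0, 2], "grip": 1},
  {"turn": [0, 0, 0.12], "delta_pos": [0, 0, 2], "grip": 1},
  {"turn": [0, 0, 0.12], "delta_pos": [0, 0, 2], "grip": 1},
  {"turn": [0, 0, 0.1], "delta_pos": [0, 0, 0], "grip": 1},
  {"turn": [0, 0, 0], "delta_pos": [0, 0, 0], "grip": 1},
])

```text
time: 5.42
tcp_pos: [608.6, 14.1, 201.8]
ee_rot: [0.043, 0.682, 0.727, 0.065]
contact_force: [-0.7, -0.2, 0.1]
finger_gap: -0.1
```

```bash
python3 -c "
from h import *
go(-86,16.5,124)
print(env.get_obs()['joints'].round(2))"
```

```text
tcp [608.6  14.1 201.8] gate [-31.8  40.3] F [-0.7 -0.2  0.1] t 5.42 gap -0.1
tool shift [-17.6 -68.3  67.7] turn [ 0.153 -0.037  0.145]
[-0.46  0.26  0.44  1.87 -0.18  0.89  0.13]
```

arm_command([
  {"turn": [0.08, -0.02, 0.07], "delta_pos": [-5, -17, 5], "grip": 1},
  {"turn": [0.07, -0.017, 0.07], "delta_pos": [-5, -17, 5], "grip": 1},
  {"turn": [0, 0, 0], "delta_pos": [-4, -17, 5], "grip": 1},
  {"turn": [0, 0, 0], "delta_pos": [-2, -10, 5], "grip": 1},
  {"turn": [0, 0, 0], "delta_pos": [0, 0, 0], "grip": 1},
])

```text
time: 5.83
tcp_pos: [552.0, 1.9, 186.8]
ee_rot: [0.004, 0.73, 0.683, 0.006]
contact_force: [-0.4, 0.1, -0.6]
finger_gap: 0.2
```

```bash
python3 -c "
from h import *
go(-86,16.5,124)"
```

```text
tcp [552.    1.9 186.8] gate [-87.2  23.6] F [-0.4  0.1 -0.6] t 5.83 gap 0.2
tool shift [-7.4  0.2 62.8] turn [ 0.013 -0.004  0.015]
```

arm_command([
  {"turn": [0.012, 0, 0.012], "delta_pos": [-6, 1, 25], "grip": 1},
  {"turn": [0, 0, 0], "delta_pos": [0, 0, 25], "grip": 1},
  {"turn": [0, 0, 0], "delta_pos": [0, 0, 25], "grip": 1},
  {"turn": [0, 0, 0], "delta_pos": [0, 0, 20], "grip": 1},
  {"turn": [0, 0, 0], "delta_pos": [0, 0, 0], "grip": 1},
])

```text
time: 6.25
tcp_pos: [561.7, -0.8, 97.4]
ee_rot: [0.004, 0.731, 0.683, 0.012]
contact_force: [-0.6, -0.2, -0.0]
finger_gap: 0.1
```

```bash
python3 -c "
from h import *
go(-87,16.5,23)
d=get_image('side');save(d,'s2.png',(200,120,460,330),2.8)
o=env.get_obs();q=o['ee_rot'];R=Ro.from_quat([q[1],q[2],q[3],q[0]])
z=d['z_map'];v,u=np.mgrid[0:480,0:640];oo,r=rays(d,np.c_[u.ravel(),v.ravel()]);k=z.ravel()>0
L=R.inv().apply((oo+r*z.ravel()[:,None])[k]-o['tcp_pos'])
L=L[(abs(L[:,0])<70)&(abs(L[:,1])<80)&(L[:,2]<8)]
for h in range(0,90,8):
    s=L[(-L[:,2]>=h-4)&(-L[:,2]<h+4)]
    if len(s): print(h,len(s),s[:,:2].min(0).round(),s[:,:2].max(0).round())
"
```

```text
tcp [561.7  -0.8  97.4] gate [-77.3  21.6] F [-0.6 -0.2 -0. ] t 6.25 gap 0.1
tool shift [ -5.9 -11.4  74.1] turn [ 0.022 -0.012  0.013]
0 34 [ 5. -8.] [70. 78.]
8 40 [ -3. -15.] [12. 12.]
16 56 [ -5. -16.] [11. 11.]
24 59 [ -5. -16.] [11. 11.]
32 42 [ -4. -15.] [12. 11.]
40 45 [  4. -18.] [13. 20.]
48 146 [-10. -34.] [14. 33.]
56 201 [-11. -41.] [12. 39.]
64 138 [-13. -48.] [17. 45.]
72 181 [ -6. -54.] [18. 51.]
80 188 [ -3. -60.] [18. 59.]
88 308 [-13. -63.] [18. 60.]
```

View pics/s2.png

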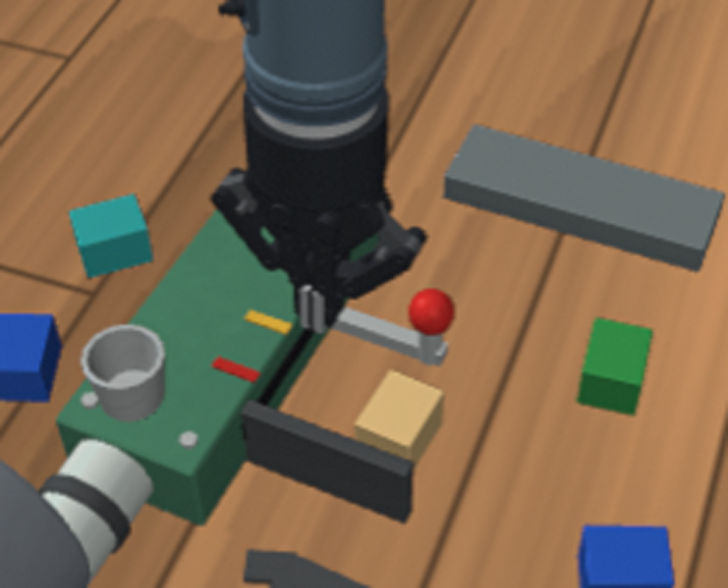

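Image: fingers are above the bar's left and behind the brick, clear of the knob at (431,311). I'll shift, then lower in two steps.

arm_command([
  {"turn": [0.022, -0.012, 0.013], "delta_pos": [-5, -8, 0], "grip": 1},
  {"turn": [0, 0, 0], "delta_pos": [0, -1, 15], "grip": 1},
  {"turn": [0, 0, 0], "delta_pos": [0, -1, 15], "grip": 1},
  {"turn": [0, 0, 0], "delta_pos": [0, 0, 0], "grip": 1},
])

```text
time: 6.63
tcp_pos: [558.1, -5.4, 76.1]
ee_rot: [0.004, 0.735, 0.678, 0.005]
contact_force: [-0.9, 0.1, -0.4]
finger_gap: -0.2
```

```bash
python3 -c "
from h import *
go(-84,16.5,23)"
```

```text
tcp [558.1  -5.4  76.1] gate [-80.6  16.8] F [-0.9  0.1 -0.4] t 6.63 gap -0.2
tool shift [-0.3 -4.1 53. ] turn [ 0.013 -0.002  0.   ]
```

arm_command([
  {"turn": [0.013, 0, 0], "delta_pos": [0, -4, 10], "grip": 1},
  {"turn": [0, 0, 0], "delta_pos": [0, -1, 12], "grip": 1},
  {"turn": [0, 0, 0], "delta_pos": [0, -1, 12], "grip": 1},
  {"turn": [0, 0, 0], "delta_pos": [0, 0, 0], "grip": 1},
])

```text
time: 6.97
tcp_pos: [556.4, -4.6, 45.2]
ee_rot: [0.001, 0.735, 0.678, 0.004]
contact_force: [-0.9, 0.5, -0.2]
finger_gap: 0.2
```

```bash
python3 -c "
from h import *
go(-84,16.5,22)"
```

```text
tcp [556.4  -4.6  45.2] gate [-82.3  17.4] F [-0.9  0.5 -0.2] t 6.97 gap 0.2
tool shift [-1.  -1.9 23.2] turn [ 0.007 -0.004  0.001]
```

arm_command([
  {"turn": [0.007, 0, 0], "delta_pos": [-1, -2, 10], "grip": 1},
  {"turn": [0, 0, 0], "delta_pos": [0, -1, 10], "grip": 1},
  {"turn": [0, 0, 0], "delta_pos": [0, 0, 4], "grip": 1},
  {"turn": [0, 0, 0], "delta_pos": [0, 0, 0], "grip": 1},
])

```text
time: 7.3
tcp_pos: [553.1, -5.4, 18.5]
ee_rot: [-0.002, 0.735, 0.678, 0.001]
contact_force: [-0.5, -0.0, 0.1]
finger_gap: 0.2
```

```bash
python3 -c "
from h import *
go(-151,17,21)"
```

```text
tcp [553.1  -5.4  18.5] gate [-85.5  16.4] F [-0.5 -0.   0.1] t 7.3 gap 0.2
tool shift [  0.7 -65.5  -2.5] turn [-0.001 -0.004  0.001]
```

arm_command([
  {"turn": [0, 0, 0], "delta_pos": [0, -6, 0], "grip": 1},
  {"turn": [0, 0, 0], "delta_pos": [0, -6, 0], "grip": 1},
  {"turn": [0, 0, 0], "delta_pos": [0, -6, 0], "grip": 1},
  {"turn": [0, 0, 0], "delta_pos": [0, -6, 0], "grip": 1},
  {"turn": [0, 0, 0], "delta_pos": [0, -6, 0], "grip": 1},
  {"turn": [0, 0, 0], "delta_pos": [0, 0, 0], "grip": 1},
])

```text
time: 7.8
tcp_pos: [523.2, -3.0, 19.7]
ee_rot: [0.001, 0.735, 0.678, 0.003]
contact_force: [0.0, 0.4, -0.7]
finger_gap: -0.3
```

```bash
python3 -c "
from h import *
go(-152,17,21)
d=get_image('side');save(d,'s3.png',(260,120,460,330),2.8)"
```

```text
tcp [523.2  -3.   19.7] gate [-115.5   16.3] F [ 0.   0.4 -0.7] t 7.8 gap -0.3
tool shift [  0.7 -36.5  -1.5] turn [ 0.005 -0.004  0.   ]
```

View pics/s3.png

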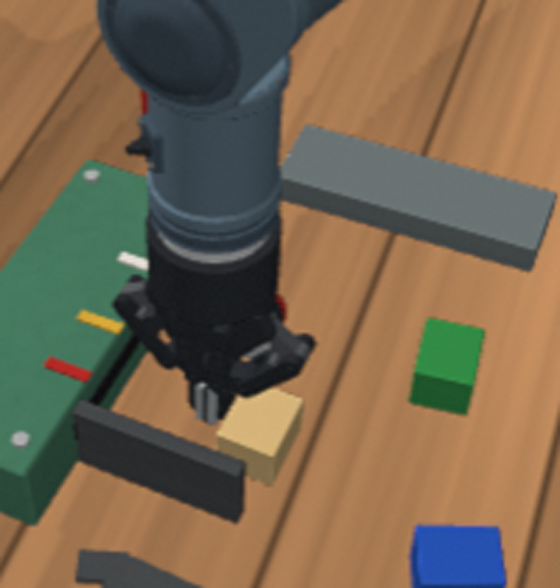

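The brick is sliding flat at crop (260,425), still square. Pushing on.

arm_command([
  {"turn": [0.004, -0.004, 0], "delta_pos": [0, -6, 0], "grip": 1},
  {"turn": [0, 0, 0], "delta_pos": [0, -6, 0], "grip": 1},
  {"turn": [0, 0, 0], "delta_pos": [0, -6, 0], "grip": 1},
  {"turn": [0, 0, 0], "delta_pos": [0, -6, 0], "grip": 1},
  {"turn": [0, 0, 0], "delta_pos": [0, -6, 0], "grip": 1},
  {"turn": [0, 0, 0], "delta_pos": [0, -6, 0], "grip": 1},
  {"turn": [0, 0, 0], "delta_pos": [0, -4, 0], "grip": 1},
  {"turn": [0, 0, 0], "delta_pos": [0, 0, 0], "grip": 1},
  {"turn": [0, 0, 0], "delta_pos": [0, 5, 0], "grip": 1},
  {"turn": [0, 0, 0], "delta_pos": [0, 0, -15], "grip": 1},
  {"turn": [0, 0, 0], "delta_pos": [0, 0, -30], "grip": 1},
  {"turn": [0, 0, 0], "delta_pos": [0, 0, -30], "grip": 1},
])

```text
time: 8.85
tcp_pos: [477.4, -0.3, 90.7]
ee_rot: [-0.004, 0.735, 0.678, -0.008]
contact_force: [1.0, 0.2, 0.6]
finger_gap: -0.1
```

```bash
python3 -c "
from h import *
go(-130,-75,150)"
```

```text
tcp [ 4.774e+02 -3.000e-01  9.070e+01] gate [-161.3   15.3] F [1.  0.2 0.6] t 8.85 gap -0.1
tool shift [-90.7  30.3 -59.3] turn [-0.016  0.006  0.001]
```

arm_command([
  {"turn": [-0.014, 0.006, 0], "delta_pos": [0, 4, -30], "grip": 1},
  {"turn": [0, 0, 0], "delta_pos": [-10, 4, -20], "grip": 1},
  {"turn": [0, 0, 0], "delta_pos": [-25, 6, 0], "grip": 1},
  {"turn": [0, 0, 0], "delta_pos": [-25, 6, 0], "grip": 1},
  {"turn": [0, 0, 0], "delta_pos": [-20, 6, 0], "grip": 1},
  {"turn": [0, 0, 0], "delta_pos": [-10, 3, 0], "grip": 1},
  {"turn": [0, 0, 0], "delta_pos": [0, 0, 0], "grip": 1},
])

```text
time: 9.43
tcp_pos: [503.2, -93.8, 148.6]
ee_rot: [-0.001, 0.733, 0.68, 0.002]
contact_force: [-0.1, 0.1, -0.2]
finger_gap: 0.3
```

Run:
```python
from h import *
go(-130,-75,50)
for n in("side","top"):
    d=get_image(n);save(d,n+"4.png")
    h=cv2.cvtColor(d["image"],cv2.COLOR_RGB2HSV)
    r=np.zeros((480,640),np.uint8); r[235:330,290 if n=="top" else 320:345 if n=="top" else 420]=1
    m=((h[...,0]>10)&(h[...,0]<25)&(h[...,2]>200)&(h[...,1]>60)&(h[...,1]<150)).astype(np.uint8)*r
    cs=cv2.findContours(m,0,2)[0]
    if cs:
        c=max(cs,key=cv2.contourArea).reshape(-1,2);w=onz(d,c,35);q=cv2.minAreaRect(np.array([w2g(p) for p in w],np.float32));print(n,c.mean(0),q)
    m=(((h[...,0]<6)|(h[...,0]>174))&(h[...,1]>180)&(h[...,2]>90)).astype(np.uint8); m[:215]=0
    cs=cv2.findContours(m,0,2)[0]
    for c in cs:
        if cv2.contourArea(c)>60: p,rr=cv2.minEnclosingCircle(c);print(n,p,rr,w2g(onz(d,[p],74)[0]))
```

```text
tcp [503.2 -93.8 148.6] gate [-128.   -75.8] F [-0.1  0.1 -0.2] t 9.43 gap 0.3
tool shift [ 0.5 -2.1 98.6] turn [ 0.001 -0.003  0.008]
side [373.38461538 277.21538462] ((-188.63372802734375, 16.24976348876953), (47.82820510864258, 36.148780822753906), 89.3193359375)
side (353.4541320800781, 230.83944702148438) 7.990509033203125 [-128.09519757  -34.18114382]
top [307.13333333 295.33333333] ((-188.2515106201172, 16.169946670532227), (37.972923278808594, 47.72529602050781), 3.164518117904663)
top (337.0, 262.5) 7.159010887145996 [-128.05211087  -33.49606965]
```

View pics/side4.png

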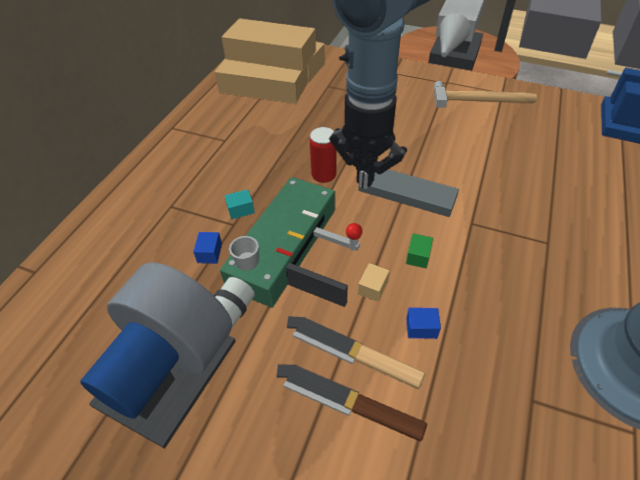

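Brick is at side pixel (373,281), lying flat at gate x = -188 (back face -168, knob's front edge -145). The lever is unmoved at 16 mm. Now I'll lower to the right of the knob.

arm_command([
  {"turn": [0, 0, 0], "delta_pos": [0, -1, 25], "grip": 1},
  {"turn": [0, 0, 0], "delta_pos": [0, -1, 25], "grip": 1},
  {"turn": [0, 0, 0], "delta_pos": [0, -1, 25], "grip": 1},
  {"turn": [0, 0, 0], "delta_pos": [0, 0, 15], "grip": 1},
  {"turn": [0, 0, 0], "delta_pos": [0, 0, 0], "grip": 1},
])

```text
time: 9.95
tcp_pos: [500.6, -81.7, 55.1]
ee_rot: [-0.004, 0.728, 0.685, 0.004]
contact_force: [-0.6, -0.1, 0.4]
finger_gap: -0.0
```

```bash
python3 -c "
from h import *
go(-128,-40,50)"
```

```text
tcp [500.6 -81.7  55.1] gate [-131.6  -63.9] F [-0.6 -0.1  0.4] t 9.95 gap -0.0
tool shift [23.8  4.1  5.4] turn [-0.001 -0.011  0.02 ]
```

arm_command([
  {"turn": [0, -0.01, 0.02], "delta_pos": [5, 2, 4], "grip": 1},
  {"turn": [0, 0, 0], "delta_pos": [6, 1, 0], "grip": 1},
  {"turn": [0, 0, 0], "delta_pos": [6, 0, 0], "grip": 1},
  {"turn": [0, 0, 0], "delta_pos": [6, 0, 0], "grip": 1},
  {"turn": [0, 0, 0], "delta_pos": [6, 0, 0], "grip": 1},
  {"turn": [0, 0, 0], "delta_pos": [6, 0, 0], "grip": 1},
])

```text
time: 10.45
tcp_pos: [503.2, -52.1, 50.9]
ee_rot: [0.002, 0.736, 0.677, -0.006]
contact_force: [-0.5, -1.3, -1.3]
finger_gap: 0.4
```

```bash
python3 -c "
from h import *
go(-129,24,52)"
```

```text
tcp [503.2 -52.1  50.9] gate [-131.5  -34.3] F [-0.5 -1.3 -1.3] t 10.45 gap 0.4
tool shift [58.3  2.4 -1.8] turn [-0.004  0.011 -0.001]
```

arm_command([
  {"turn": [0, 0.01, 0], "delta_pos": [7, 2, 0], "grip": 1},
  {"turn": [0, 0, 0], "delta_pos": [7, 0, 0], "grip": 1},
  {"turn": [0, 0, 0], "delta_pos": [7, 0, 0], "grip": 1},
  {"turn": [0, 0, 0], "delta_pos": [7, 0, 0], "grip": 1},
  {"turn": [0, 0, 0], "delta_pos": [7, 0, 0], "grip": 1},
  {"turn": [0, 0, 0], "delta_pos": [7, 0, 0], "grip": 1},
  {"turn": [0, 0, 0], "delta_pos": [7, 0, 0], "grip": 1},
])

```text
time: 11.03
tcp_pos: [507.2, -10.5, 51.6]
ee_rot: [0.003, 0.737, 0.676, -0.007]
contact_force: [-0.8, -7.3, -1.7]
finger_gap: 0.4
```

```bash
python3 -c "
from h import *
go(-129,24,52)"
```

```text
tcp [507.2 -10.5  51.6] gate [-130.9    7.5] F [-0.8 -7.3 -1.7] t 11.03 gap 0.4
tool shift [16.5  1.8 -0.6] turn [-0.005  0.014 -0.004]
```

arm_command([
  {"turn": [0, 0.01, 0], "delta_pos": [6, 0, 0], "grip": 1},
  {"turn": [0, 0, 0], "delta_pos": [6, 0, 0], "grip": 1},
  {"turn": [0, 0, 0], "delta_pos": [5, 0, 0], "grip": 1},
  {"turn": [0, 0, 0], "delta_pos": [3, 0, 0], "grip": 1},
])

```text
time: 11.37
tcp_pos: [509.4, 8.3, 52.3]
ee_rot: [0.002, 0.737, 0.676, -0.005]
contact_force: [-0.8, -16.0, -1.2]
finger_gap: 0.2
```

```bash
python3 -c "
from h import *
go(-129,24,52)
d=get_image('side');save(d,'s5.png',(240,150,440,330),3)"
```

```text
tcp [509.4   8.3  52.3] gate [-130.2   26.5] F [ -0.8 -16.   -1.2] t 11.37 gap 0.2
tool shift [-2.5  1.2  0.3] turn [-0.004  0.009 -0.004]
```

View pics/s5.png

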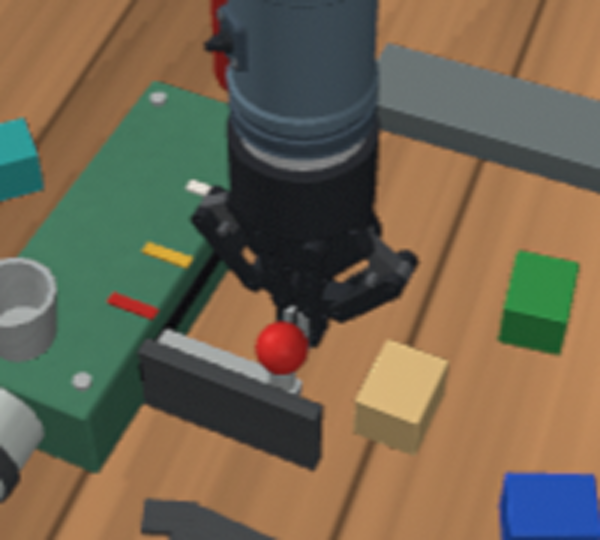

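Lever at the bracket (knob at crop (282,348)), with 16 N against the end stop: home. I'll back off to the right and then up, away from everything.

arm_command([
  {"turn": [0, 0, 0], "delta_pos": [-10, 0, 0], "grip": 1},
  {"turn": [0, 0, 0], "delta_pos": [-15, 0, 0], "grip": 1},
  {"turn": [0, 0, 0], "delta_pos": [-15, 0, -10], "grip": 1},
  {"turn": [0, 0, 0], "delta_pos": [-10, 0, -30], "grip": 1},
  {"turn": [0, 0, 0], "delta_pos": [-15, 0, -30], "grip": 1},
  {"turn": [0, 0, 0], "delta_pos": [-20, 0, -30], "grip": 1},
  {"turn": [0, 0, 0], "delta_pos": [-20, 0, -20], "grip": 1},
  {"turn": [0, 0, 0], "delta_pos": [-10, 0, 0], "grip": 1},
  {"turn": [0, 0, 0], "delta_pos": [0, 0, 0], "grip": 1},
  {"turn": [0, 0, 0], "delta_pos": [0, 0, 0], "grip": 1},
])

```text
time: 12.25
tcp_pos: [505.7, -99.6, 185.6]
ee_rot: [0.001, 0.732, 0.681, 0.003]
contact_force: [0.2, 0.4, -1.4]
finger_gap: 0.1
```

Run:
```python
from h import *
go(-130,-75,150)
for n in("side","top"):
    d=get_image(n);save(d,n+"6.png")
    h=cv2.cvtColor(d["image"],cv2.COLOR_RGB2HSV)
    m=(((h[...,0]<6)|(h[...,0]>174))&(h[...,1]>180)&(h[...,2]>90)).astype(np.uint8); m[:215]=0
    for c in cv2.findContours(m,0,2)[0]:
        if cv2.contourArea(c)>60: p,rr=cv2.minEnclosingCircle(c);print(n,p,rr,w2g(onz(d,[p],74)[0]))
```

```text
tcp [505.7 -99.6 185.6] gate [-125.1  -81.3] F [ 0.2  0.4 -1.4] t 12.25 gap 0.1
tool shift [ 6.2 -5.  35.6] turn [ 0.005 -0.004  0.009]
side (333.3947448730469, 265.3947448730469) 8.416635513305664 [-127.98342      50.23812658]
top (290.46026611328125, 259.80462646484375) 7.634005069732666 [-127.84951257   52.07860524]
```

View pics/side6.png

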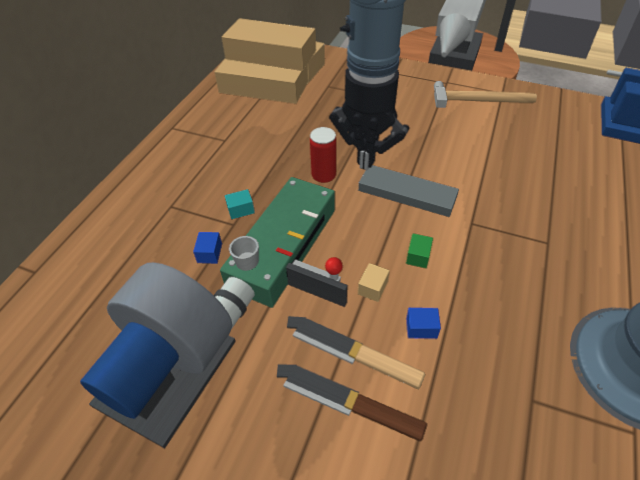

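The knob at (333,265) is at gate y of about 50 to 52, meaning 100 mm of travel. The brick at (373,281) lies flat and clear, and everything else is unmoved.

```bash
python3 -c "
from h import *
print(env.finish_job())"
```

```text
the job is handed in; nothing more can be done
None
```

The job is done and handed in, with about 12 s of the 45 s used on the robot's clock. I slid the firebrick about 59 mm out towards the front with closed fingers, then pushed the lever left past the first detent to the second stop.

- **Brick:** it lies flat, with its back face about 23 mm in front of the knob's path.
- **Lever:** after I backed off, both cameras put the knob at a travel of about 100 to 102 mm, which is fully home. It pushed back with about 16 N at the end stop. The two views differed by about 2 mm, which is within the calibration.
- **Other things:** the final side view shows the knives, whetstone, oil can, cup and coloured blocks where they were, and the robot touching nothing.

On the way I first turned the wrist the wrong way, and joint 7 read 2.85, right at its range limit, before I reversed it. I saw no report of a violation.

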